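Find the tin that rattles and hold it out

ROBOT

A 6-joint arm with a two-finger parallel gripper is mounted at the origin on the work surface. World frame = base frame: x ahead of the robot, y to its left, z up, the work surface at z = 0. Lengths are in mm, angles in rad, forces in N, time in s.
With the tool pointing down it reaches from about 400 to 925 mm from the base axis. Payload 12.5 kg.
Tool frame: the origin (TCP) lies between the finger pads; the fingertips stand 14 mm ahead of it and the grasp point (between the pads) lies 5 mm behind it; x points along the fingers, y is the direction in which the jaws open and shut, and the axes are right-handed (so a half turn about x gives the same grasp; the last joint's range is limited). The gripper opens to 95 mm and grips with 3 to 60 N. Pads are 20 mm wide; open, the fingers measure 119 mm over their backs; the gripper's body (75 mm by 180 mm) begins 59 mm behind the grasp point.
Start: joints at [-0.106, 0.491, 1.559, -0, 1.092, -0.106], TCP at [625.016, 0.021, 228.661] pointing down, gripper open.
Joint ranges: [-3.1, 3.1], [-0.84, 2.19], [0.05, 2.79], [-1.13, 4.28], [0.06, 2.93], [-2.69, 2.69]. Speed limits (rad/s): [2.22, 2.22, 2.79, 3.14, 3.14, 3.14].

INTERFACE

Orientations are given as [roll, pitch, yaw] about the fixed x, y, z axes, in that order (R = Rz(yaw) Ry(pitch) Rx(roll)).
In Python, from cell import env, cams gives the robot as it stands.
- The arm moves only by the tool carry_out, never from a script. Its arguments are lists of equal length, an entry for each row: "grip": the closure, from -1 (fully open) to 1 (shut); "linear": the shift along the tool's x, y, z scaled (see below), a list of three; "turn": the turn about the tool's x scaled (see below). In form: {"grip": [grip, ...], "linear": [[tx, ty, tz], ...], "turn": [turn, ...]}. A call has 1 to 5 rows; each row shifts and turns the commanded pose from where the row before left it, along the tool's axes as they then stand; what a row does not reach is not made up. The controller multiplies each number of a shift by 0.5 m and each number of a turn by 180 degrees. A row lasts 1/10 s, in which the tool goes at most 50 mm and 8.59 degrees, less where a joint would pass 70% of its speed; a pose out of reach is approached as far as the arm can. A call with a number of a shift or a turn outside -1 to 1 is refused whole. A call with a gripper value outside its range is refused whole. The fingers move at their own pace and stop on an object; the grip force is fixed at half the most. Time passes only in rows, so rows that do not move let the fingers close. It gives the time, the measured TCP pose, the force and the opening at its end, in the units of the state.
- env.state(): the state, without advancing time (a new reading comes with each control period).
- cams.read_camera(name): name is "scene" or "side" or "wrist"; returns the picture (480x640x3 uint8, blue, green, red); there is no depth.
- cams.camera_info(name): a dict with "fx", "fy", "cx", "cy" (pixels), "dist" ([k1, k2, p1, p2, k3] as OpenCV has them; the pictures are not rectified), "view" (4x4, takes a point from world to camera coordinates). Camera axes: x right, y down, z forward; pixel columns grow to the right and rows downward; lengths in mm; the calibration is good to about 2 mm. A picture is of the moment at which its call begins: read the wrist's pose just before it. camera_info takes no time and is no camera call; for the wrist camera it gives the pose at the moment of the call.
- env.job_done(): hands the job in, once; it reports no verdict.
The state is a dict: "t": time; "joints": joint angles; "qvel": joint speeds; "tau": joint torques, N m; "eef_pos": TCP position; "tcp_rot": TCP orientation; "ft_force": force on the tool from outside, world axes, zero at the start; "moment": the same for the moment, N m; "opening": opening from 0.0 (shut) to 1.0 (fully open).
Only numpy, scipy, OpenCV 4.12 (cv2) and the standard library are available. Lean on these libraries where they do the work, as an engineer would, in place of code of your own. Each camera call takes 0.05 s, during which the arm holds its last target. There are 200 camera calls.

TASK

Of the three sealed tins in the tray, one has a single part loose inside it and rattles; the other two are packed tight. From left to right as seen from the robot, lift each tin out and shake it briskly from end to end or rock it end over end by at least 20 degrees, setting it back upright in its own place before you take the next; then take the one that rattles and hold it out over the middle of the round cork mat, upright, still and a hand's breadth or so above it. Finish while holding it there in the gripper, with the other two tins standing in their own places and the jar, the hammer and the shoe last left alone.

Things in the scene. Friction and masses are not known exactly. Their poses are not given: they have to be found in the camera images.
- tin_left: Left (+y) of three identical sealed tins in the tray, plain aluminium with a brighter lid band. Outside 105 mm long (its x), 54 mm wide (its y), 60 mm high (its z), 0.42 to 0.49 kg with contents. Origin: centre of its underside. Grip it across the 54 mm width (its y) from above. Any one of the three tins may be the one that rattles.
- tin_middle: Middle tin, same make as tin_left. Inside exactly one of the three tins a steel roller (36 mm diameter, 36 mm long, 0.28 kg) lies loose and rolls about 60 mm along the tin's length (its x), knocking on the end walls; in the other two a block of the same mass fills the length and width with under 1 mm of play. The tins' own masses differ a little.
- tin_right: Right (-y) tin, same make as tin_left. A loose roller is felt as knocks in the tool force after a quick stop along the tin's x, or as a moment: when the held tin is tilted about its y axis, the roller runs to the lower end and stays there, which shifts the loaded tin's centre of mass about 19 mm that way from the middle; a packed tin shows none of this.
- tray: Fixed low plywood tray, 130 mm (x) by 395 mm (y), floor 5 mm thick; rims and dividers 5 to 6 mm thick reach 12 mm above the table and make three places 118 by 125 mm, side by side along its y, 130 mm apart. Origin: centre of its underside, on the table. The tins stand in the middle of the places, long side along the tray's x.
- place_left (a point): Centre of the left place's floor, 5 mm above the table (robot's left, +y).
- place_middle (a point): Centre of the middle place's floor, 5 mm above the table (middle).
- place_right (a point): Centre of the right place's floor, 5 mm above the table (robot's right, -y).
- mat: Fixed round cork mat, 120 mm across, 3 mm thick, on the table beyond the tray. Origin: centre of its underside.
- glue: Bystander: white jar with a black lid, 60 mm across, 130 mm high, standing on the table to the left. Origin: centre of its underside.
- hammer: Bystander: hammer lying on the table to the right. Origin: under its middle, on the table.
- last: Bystander: wooden shoe last, about 200 mm long, 75 mm wide, 90 mm high, on the table at the far left. Origin: underside, near its middle.
Not all that is in view belongs to the job. What is shaped like the tin_right but green or purple is not meant. Leave any blue look-alike of the tin_middle alone.

How it is judged:
By the outcome, as a careful person would: the job done as asked, in the order asked, and still so for the second after the job is handed in, while the arm keeps its last pose, push and grip.
It also fails if it takes over 72 s, if anything falls off the work surface, if the arm or the gripper's body presses on something with over 40 N, if the wrist force passes 120 N, or if a joint passes its speed limit or range.

## Working session

There is one attempt and no reset: what is moved stays moved. The work goes in short steps, Python scripts to look and compute and a tool call to move; the robot and the scene stay as the last step left them, time stands still between calls to the robot, and variables do not carry over. Pictures are saved under pics/ and viewed, about 8 in all and at most 12, crops included, and the job is handed in when it is done.

Besides the shell and the picture viewer there is one more tool, called as a command line: name --pt "numbers of a row" for each row, then --argument value for the rest. carry_out: Moves the arm, as the interface text tells. Shifts and turns lie within -1 to 1; 1 stands for 0.5 m of shift or 180 degrees of turn. Its arguments: {"type":"object","properties":{"grip":{"type":"array"},"linear":{"type":"array"},"turn":{"type":"array"}},"required":["grip","linear","turn"]}

```bash
mkdir -p pics; ls; python3 - <<'E'
from cell import env,cams
import cv2,numpy as np
s=env.state(); print({k:np.round(v,3).tolist() for k,v in s.items()})
a=cams.read_camera("scene"); b=cams.read_camera("side")
cv2.imwrite("pics/scene.png",a);cv2.imwrite("pics/side.png",b)
for n in("scene","side","wrist"):
  print(n,cams.camera_info(n))
E
```

```text
pics
{'t': 0.0, 'joints': [-0.106, 0.492, 1.559, 0.0, 1.092, -0.106], 'qvel': [-0.001, -0.0, 0.002, -0.002, 0.001, -0.001], 'tau': [-0.001, -61.264, -25.818, 0.069, 0.048, -0.0], 'eef_pos': [624.779, 0.071, 228.057], 'tcp_rot': [-1.708, 1.57, 3.004], 'ft_force': [0.093, 0.142, -0.807], 'moment': [0.007, 0.026, -0.026], 'opening': 1.004}
scene {'fx': 480.6097941218437, 'fy': 480.6097941218437, 'cx': 317.93383384045717, 'cy': 247.90817144292808, 'dist': array([-0.07991452,  0.        ,  0.        ,  0.        ,  0.        ]), 'view': array([[ 8.43281907e-01,  5.37466723e-01, -2.26877209e-03,
        -3.91187126e+02],
       [ 4.59985525e-01, -7.23884962e-01, -5.14202177e-01,
        -1.42338636e+02],
       [-2.78008889e-01,  4.32573790e-01, -8.57666004e-01,
         1.47297949e+03],
       [ 0.00000000e+00,  0.00000000e+00,  0.00000000e+00,
         1.00000000e+00]])}
side {'fx': 460.2883846516541, 'fy': 460.2883846516541, 'cx': 327.1739002525221, 'cy': 245.24665734435695, 'dist': array([-0.01480735,  0.        ,  0.        ,  0.        ,  0.        ]), 'view': array([[ 8.11628142e-01
[... 155 characters left out ...]
 4.24632038e-01,  5.91127600e-01, -6.85751991e-01,
         8.40865158e+02],
       [ 0.00000000e+00,  0.00000000e+00,  0.00000000e+00,
         1.00000000e+00]])}
wrist {'fx': 341.00288728073815, 'fy': 341.00288728073815, 'cx': 313.86285899099653, 'cy': 241.6103881104865, 'dist': array([-0.0325428,  0.       ,  0.       ,  0.       ,  0.       ]), 'view': array([[ 9.99998801e-01,  1.43516206e-03, -5.81018396e-04,
        -6.23748688e+02],
       [ 1.53968955e-03, -9.61306453e-01,  2.75476919e-01,
        -3.27244952e+01],
       [-1.63182711e-04, -2.75477483e-01, -9.61307510e-01,
         3.91189956e+02],
       [ 0.00000000e+00,  0.00000000e+00,  0.00000000e+00,
         1.00000000e+00]])}
```

View pics/scene.png

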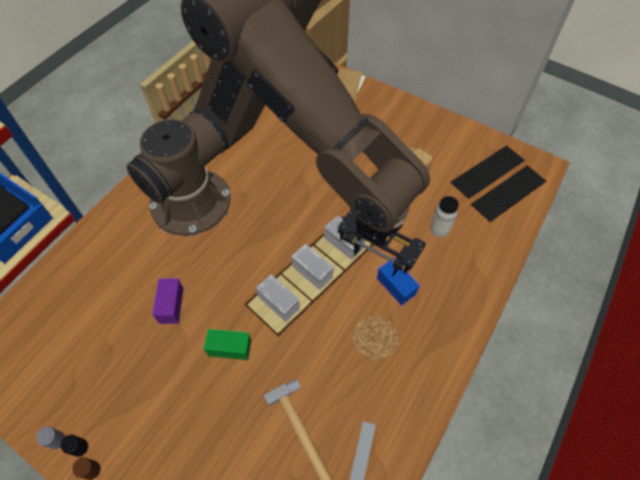

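The scene view shows the tray running diagonally, with tins at (278,298), (312,266) and (345,236). The third tin is partly hidden. The mat is at (375,337), and a blue look-alike sits near it at (398,281).

View pics/side.png

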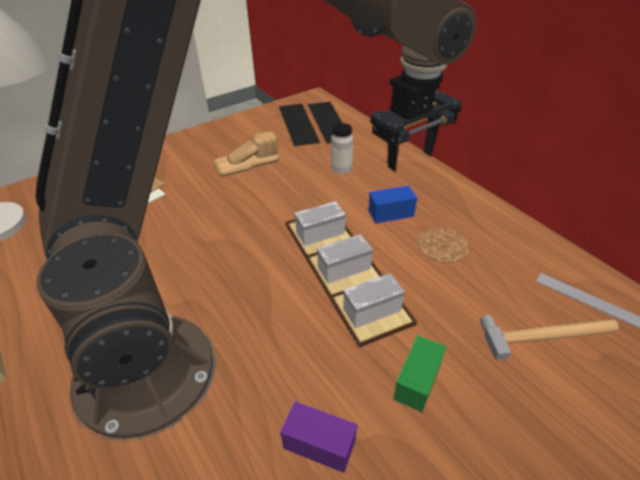

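```bash
cat > h.py <<'E'
from cell import env,cams
import cv2,numpy as np
from scipy.spatial.transform import Rotation as Ro
def K(c): return np.array([[c['fx'],0,c['cx']],[0,c['fy'],c['cy']],[0,0,1]])
def ray(n,px,z,c=None):
    c=c or cams.camera_info(n); V=c['view']; R,t=V[:3,:3],V[:3,3]
    u=cv2.undistortPoints(np.array(px,float).reshape(-1,1,2),K(c),c['dist'])[:,0]
    d=np.c_[u,np.ones(len(u))]@R; o=-R.T@t
    return o+d*((z-o[2])/d[:,2])[:,None]
def proj(c,P):
    V=c['view']; return cv2.projectPoints(np.array(P,float).reshape(-1,1,3),cv2.Rodrigues(V[:3,:3])[0],V[:3,3],K(c),c['dist'])[0][:,0]
def axes():
    return Ro.from_euler('xyz',env.state()['tcp_rot']).as_matrix()
E
python3 - <<'E'
from h import *
print(axes().round(3))
c=cams.camera_info('wrist');w=cams.read_camera('wrist');cv2.imwrite('pics/w0.png',w)
print('tins top',ray('scene',[[278,293],[312,262]],65).round())
print('mat',ray('scene',[[375,337]],3).round())
print('blue',ray('scene',[[398,281]],30).round())
print('tray corners',ray('scene',[[248,303],[278,333]],12).round())
E
```

```text
[[-0.001  1.    -0.   ]
 [ 0.    -0.    -1.   ]
 [-1.    -0.001 -0.   ]]
tins top [[ 426. -133.   65.]
 [ 451.   -9.   65.]]
mat [[691. -80.   3.]]
blue [[668.  83.  30.]]
tray corners [[ 358. -182.   12.]
 [ 474. -208.   12.]]
```

View pics/w0.png

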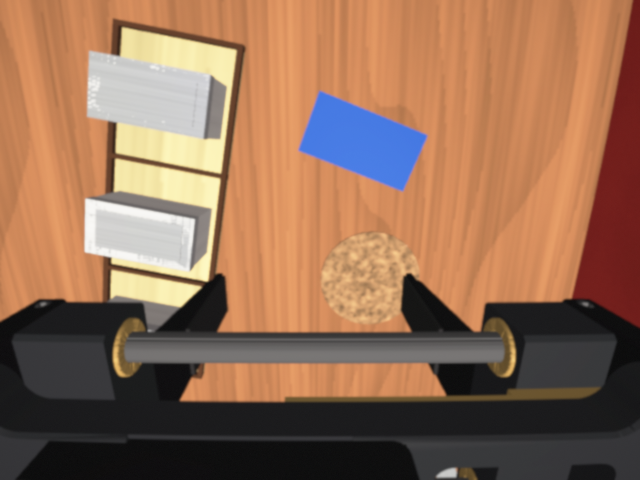

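The side view shows three tins in the tray, with corners at (361,342), (414,321) and (288,221). The mat is at (443,244), the jar at (342,148) and the last at (248,155). The wrist view shows the left tin's top around (150,95), the middle tin around (140,232), and the tray's far corners at (114,20) and (244,46). The mat is centred near (371,277).

```bash
python3 - <<'E'
from h import *
from scipy.optimize import least_squares
C={n:cams.camera_info(n) for n in('scene','side','wrist')}
# corner signs (x,y)
obs=[('scene',-1,-1,248,303),('scene',1,-1,278,333),('side',-1,-1,361,342),('side',1,-1,414,321),('side',-1,1,288,221),('wrist',-1,1,114,20),('wrist',1,1,244,46)]
def P(p,x,y,z):
    c,s=np.cos(p[2]),np.sin(p[2]); return [p[0]+c*x-s*y,p[1]+s*x+c*y,z]
def f(p): return np.concatenate([proj(C[n],[P(p,65*a,197.5*b,12)])[0]-[u,v] for n,a,b,u,v in obs])
r=least_squares(f,[450,-9,-.2],loss='soft_l1'); p=r.x
print(p[:2],np.degrees(p[2])); print(f(p).reshape(-1,2).round(1).tolist())
for k in(1,0,-1): print('place',np.round(P(p,0,130*k,5),1))
print('tops wrist L,M',ray('wrist',[[90,52],[213,74],[205,138],[88,117],[87,198],[196,218],[190,270],[86,252]],65).round(1).tolist())
print('mat', [ray(n,[q],3)[0].round(1).tolist() for n,q in(('scene',(375,337)),('side',(443,244)),('wrist',(371,277)))])
E
```

```text
[453.63638692  -9.64716157] -11.056431594448563
[[-3.7, 1.6], [0.1, 3.4], [-1.8, 2.6], [3.6, 0.4], [-3.3, 0.5], [0.1, -0.6], [0.7, -0.6]]
place [478.6 117.9   5. ]
place [453.6  -9.6   5. ]
place [ 428.7 -137.2    5. ]
tops wrist L,M [[431.0, 155.0, 65.0], [536.6, 136.0, 65.0], [525.5, 82.7, 65.0], [420.6, 101.8, 65.0], [407.0, 28.6, 65.0], [510.6, 9.0, 65.0], [499.5, -44.3, 65.0], [396.1, -25.6, 65.0]]
mat [[690.6, -79.7, 3.0], [692.4, -81.9, 3.0], [692.6, -76.4, 3.0]]
```

carry_out --grip '[-1, -1, -1, -1, -1]' --pt "0 -0.073 -0.059" --pt "0 -0.073 -0.059" --pt "0 -0.073 -0.059" --pt "0 -0.073 -0.059" --pt "0 0 0" --turn '[0, 0, 0, 0, -0.044]'

```text
t: 0.65
eef_pos: [475.1, 120.3, 228.8]
tcp_rot: [-1.872, 1.569, 2.98]
ft_force: [0.9, -0.6, -0.1]
opening: 0.998
```

carry_out --grip '[-1, -1, -1, -1, -1]' --pt "0.02 0 0" --pt "0.02 0 0" --pt "0.02 0 0" --pt "0.02 0 0" --pt "0.02 0 0" --turn '[-0.044, -0.044, -0.044, -0.044, -0.044]'

```text
t: 1.15
eef_pos: [478.9, 118.0, 178.2]
tcp_rot: [-2.09, 1.571, -2.825]
ft_force: [-0.0, -0.5, -0.9]
opening: 1.0
```

carry_out --grip '[-1, -1, -1, -1, -1]' --pt "0.02 0 0" --pt "0.02 0 0" --pt "0.02 0 0" --pt "0.02 0 0" --pt "0 0 0" --turn '[-0.044, -0.044, -0.044, -0.044, 0]'

```text
t: 1.65
eef_pos: [478.5, 117.9, 137.6]
tcp_rot: [-2.83, 1.569, -3.016]
ft_force: [-1.0, -0.5, 0.5]
opening: 0.999
```

```bash
cat > chk.py <<'E'
import sys
from h import *
# chk.py name [image]: pose, jaw angle, wrist picture
s=env.state();A=axes();print('t',s['t'],s['eef_pos'].round(1) if hasattr(s['eef_pos'],'round') else s['eef_pos'],'yaw y',np.degrees(np.arctan2(A[1,1],A[0,1])).round(2),'tilt',A[:,0].round(4),'F',np.round(s['ft_force'],2),'M',np.round(s['moment'],3),'open',s['opening'])
print('j',np.round(s['joints'],2))
if len(sys.argv)>1:
    cv2.imwrite(f'pics/{sys.argv[1]}.png',cams.read_camera(sys.argv[2] if len(sys.argv)>2 else 'wrist'))
E
python3 chk.py w1
```

```text
t 1.65 [478.5 117.9 137.6] yaw y 79.32 tilt [-2.1e-03 -3.0e-04 -1.0e+00] F [-1.02 -0.54  0.55] M [ 0.146  0.035 -0.02 ] open 0.999282489991595
j [ 0.11  0.43  1.98 -0.    0.74 -1.28]
```

View pics/w1.png

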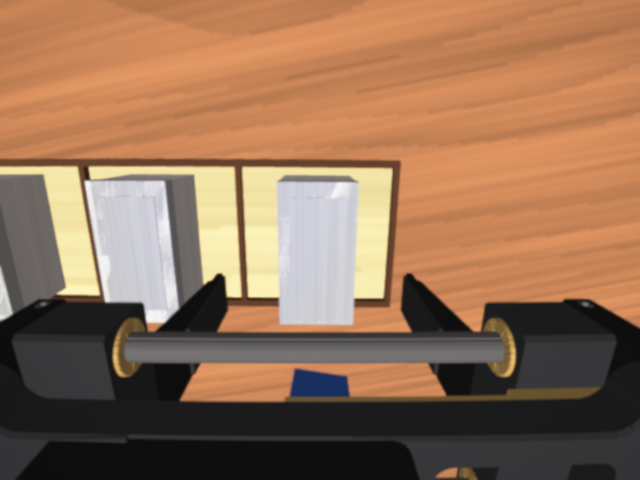

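The left tin's top is at (279–357, 182–325), centred between the fingers and square to them. I'm going down to grip it.

carry_out --grip '[-1, -1, -1, -1, -1]' --pt "0.05 0 0" --pt "0.05 0 0" --pt "0.05 0 0" --pt "0.04 0 0" --pt "0.011 0 0" --turn '[0, 0, 0, 0, 0]'

```text
t: 2.2
eef_pos: [478.6, 117.9, 37.0]
tcp_rot: [-2.835, 1.569, -3.028]
ft_force: [0.2, 0.3, 0.7]
opening: 1.0
```

carry_out --grip '[1, 1, 1, 1, 1]' --pt "0 0 0" --pt "0 0 0" --pt "0 0 0" --pt "0 0 0" --pt "0 0 0" --turn '[0, 0, 0, 0, 0]'

```text
t: 2.7
eef_pos: [479.2, 118.1, 38.7]
tcp_rot: [0.291, 1.57, 0.102]
ft_force: [0.6, -0.2, 0.7]
opening: 0.638
```

```bash
python3 chk.py
```

```text
t 2.7 [479.2 118.1  38.7] yaw y 79.19 tilt [ 1.e-03  1.e-04 -1.e+00] F [ 0.64 -0.25  0.67] M [ 0.123 -0.056 -0.025] open 0.6376197906952523
j [ 0.11  0.6   2.05 -0.    0.49 -1.27]
```

carry_out --grip '[1, 1, 1, 1, 1]' --pt "0 0 0" --pt "0 0 0" --pt "0 0 0" --pt "0 0 0" --pt "0 0 0" --turn '[0, 0, 0, 0, 0]'

```text
t: 3.2
eef_pos: [479.3, 118.2, 38.6]
tcp_rot: [0.431, 1.57, 0.243]
ft_force: [-0.3, 2.9, 6.2]
opening: 0.566
```

carry_out --grip '[1, 1, 1, 1, 1]' --pt "-0.04 0 0" --pt "-0.06 0 0" --pt "-0.06 0 0" --pt "-0.04 0 0" --pt "0 0 0" --turn '[0, 0, 0, 0, 0]'

```text
t: 3.7
eef_pos: [479.7, 118.1, 140.0]
tcp_rot: [0.275, 1.567, 0.086]
ft_force: [0.0, -0.3, -4.7]
opening: 0.567
```

```bash
python3 chk.py
```

```text
t 3.7 [479.7 118.1 140. ] yaw y 79.2 tilt [ 3.6e-03  3.0e-04 -1.0e+00] F [ 0.03 -0.35 -4.74] M [ 0.075 -0.075  0.018] open 0.5669264410737677
j [ 0.11  0.43  1.97 -0.    0.74 -1.27]
```

The tin is lifted, showing about 4.7 N. I'll take a baseline, shake it and sample.

```bash
cat > samp.py <<'E'
import sys
from h import *
n=int(sys.argv[1]); F=[];M=[]
A=axes()
for i in range(n):
    s=env.state(); F.append(A.T@s['ft_force']); M.append(A.T@s['moment'])
    cams.read_camera('wrist')
F=np.array(F);M=np.array(M); s=env.state()
print('t',round(s['t'],2),'tcp',np.round(s['eef_pos'],1),'tool frame: Fz(along tin)',F[:,2].round(2),'\nMy(about tin y)',M[:,1].round(3),'\nmeans F',F.mean(0).round(2),'M',M.mean(0).round(4),'std M',M.std(0).round(3))
E
python3 samp.py 8
```

```text
t 4.1 tcp [478.8 118.  137.3] tool frame: Fz(along tin) [ 0.08 -0.28 -0.46  0.01 -0.48 -0.02  0.44  0.42] 
My(about tin y) [-0.06  -0.025  0.017 -0.045 -0.062 -0.041 -0.063 -0.005] 
means F [ 4.57 -0.16 -0.04] M [-0.0023 -0.0355  0.1   ] std M [0.032 0.027 0.031]
```

carry_out --grip '[1, 1, 1, 1, 1]' --pt "0 0 0.09" --pt "0 0 0.06" --pt "0 0 -0.09" --pt "0 0 -0.06" --pt "0 0 0.09" --turn '[0, 0, 0, 0, 0]'

```text
t: 4.6
eef_pos: [510.9, 110.4, 135.0]
tcp_rot: [-2.89, 1.552, -3.076]
ft_force: [-0.4, 0.1, -4.6]
opening: 0.569
```

carry_out --grip '[1, 1, 1, 1, 1]' --pt "0 0 0.06" --pt "0 0 -0.09" --pt "0 0 -0.06" --pt "0 0 0.09" --pt "0 0 0.06" --turn '[0, 0, 0, 0, 0]'

```text
t: 5.1
eef_pos: [553.1, 103.9, 137.8]
tcp_rot: [-2.699, 1.57, -2.887]
ft_force: [1.4, 0.7, -4.9]
opening: 0.566
```

```bash
python3 samp.py 14
```

```text
t 5.8 tcp [552.6 104.  138.3] tool frame: Fz(along tin) [ 1.28  3.53 -0.54 -0.87 -0.99 -0.42 -0.88  0.3  -0.36 -0.67 -0.36  1.
 -0.13  0.28] 
My(about tin y) [-0.204 -0.201 -0.073  0.008 -0.011 -0.005 -0.025 -0.043 -0.05  -0.088
 -0.054 -0.042 -0.07  -0.06 ] 
means F [4.28 0.19 0.08] M [-0.0053 -0.0656  0.0929] std M [0.028 0.062 0.043]
```

carry_out --grip '[1, 1, 1, 1]' --pt "0 0 -0.09" --pt "0 0 -0.06" --pt "0 0 0" --pt "0 0 0" --turn '[0, 0, 0, 0]'

```text
t: 6.2
eef_pos: [479.2, 118.2, 138.6]
tcp_rot: [0.272, 1.569, 0.084]
ft_force: [-0.1, 0.4, -4.0]
opening: 0.568
```

```bash
python3 samp.py 12
```

```text
t 6.8 tcp [479.  118.  138.1] tool frame: Fz(along tin) [-0.18  0.36  0.43 -0.69 -0.78  0.13  0.09  0.18  0.05 -0.09  0.28 -0.01] 
My(about tin y) [-0.069 -0.112 -0.035 -0.06  -0.    -0.008  0.024 -0.087  0.047  0.005
 -0.059 -0.058] 
means F [ 4.11  0.1  -0.02] M [-0.0047 -0.0343  0.1165] std M [0.02  0.046 0.029]
```

The left tin's results: moment about its y was about −0.035 N·m at baseline and −0.034 after the shakes, with no clear shift. I'm setting it back.

carry_out --grip '[1, 1, 1, 1, 1]' --pt "0.06 0 0" --pt "0.06 0 0" --pt "0.05 0 0" --pt "0.02 0 0" --pt "0.008 0 0" --turn '[0, 0, 0, 0, 0]'

```text
t: 7.3
eef_pos: [478.9, 118.0, 38.5]
tcp_rot: [-2.81, 1.57, -2.999]
ft_force: [-1.0, -7.0, 28.7]
opening: 0.566
```

```bash
python3 samp.py 4
```

```text
t 7.5 tcp [479.5 118.1  40. ] tool frame: Fz(along tin) [ 0.26 -0.05 -0.91 -0.34] 
My(about tin y) [ 0.393 -0.009 -0.053 -0.054] 
means F [-4.29 -1.97 -0.26] M [ 0.0134  0.0694 -0.198 ] std M [0.042 0.188 0.566]
```

carry_out --grip '[-1, -1, -1, -1, -1]' --pt "0 0 0" --pt "0 0 0" --pt "0 0 0" --pt "0 0 0" --pt "0 0 0" --turn '[0, 0, 0, 0, 0]'

```text
t: 8.0
eef_pos: [479.1, 118.0, 39.3]
tcp_rot: [0.239, 1.57, 0.05]
ft_force: [0.8, 0.1, -0.8]
opening: 0.931
```

carry_out --grip '[-1, -1, -1, -1, -1]' --pt "-0.06 0 0" --pt "-0.09 0 0" --pt "-0.05 0 0" --pt "0 -0.06 0" --pt "0 -0.08 -0.002" --turn '[0, 0, 0, 0, 0]'

```text
t: 8.5
eef_pos: [465.2, 49.6, 140.1]
tcp_rot: [0.166, 1.568, -0.02]
ft_force: [0.3, -1.0, 0.9]
opening: 1.002
```

carry_out --grip '[-1, -1, -1, -1]' --pt "0 -0.08 0" --pt "0 -0.04 0" --pt "0 0 0" --pt "0 0 0" --turn '[0, 0, 0, 0]'

```text
t: 8.9
eef_pos: [453.8, -9.5, 139.2]
tcp_rot: [0.554, 1.571, 0.364]
ft_force: [-0.4, 0.4, -0.3]
opening: 1.0
```

```bash
python3 samp.py 4;python3 chk.py w2
```

```text
t 9.1 tcp [453.8  -8.6 139.1] tool frame: Fz(along tin) [-0.44  0.24  0.33 -0.15] 
My(about tin y) [ 0.002 -0.037 -0.015 -0.075] 
means F [ 0.26  0.45 -0.01] M [-0.0152 -0.0315  0.1133] std M [0.027 0.029 0.039]
t 9.1 [453.8  -8.6 139.1] yaw y 79.28 tilt [-0.  0. -1.] F [-0.63  1.05  1.01] M [0.11  0.005 0.027] open 1.0000221966773641
j [-0.16  0.38  2.07  0.    0.69 -1.55]
```

View pics/w2.png

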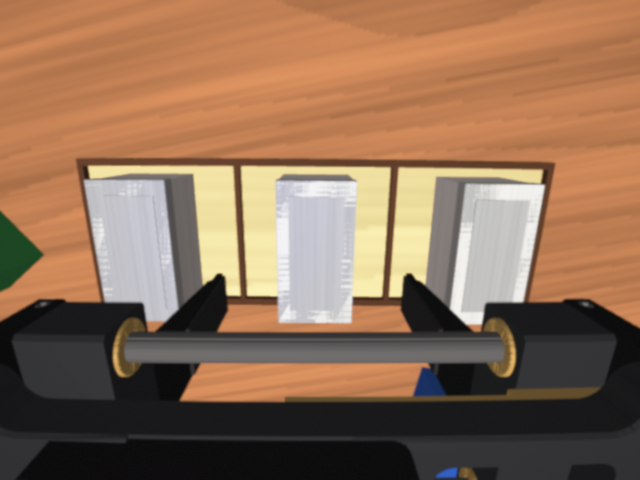

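The left tin is back square in its place, with its top at (435–545, 178–325). The middle tin is centred between the fingers at (276–355, 180–322). The empty gripper's baseline moment, −0.03, equals the left tin's loaded value, so the left tin looks packed.

carry_out --grip '[-1, -1, -1, -1, 1]' --pt "0.06 0 0" --pt "0.07 0 0" --pt "0.05 0 0" --pt "0.022 0 0" --pt "0 0 0" --turn '[0, 0, 0, 0, 0]'

```text
t: 9.65
eef_pos: [453.3, -9.1, 37.2]
tcp_rot: [-3.123, 1.569, 2.972]
ft_force: [0.1, 0.8, 0.9]
opening: 0.957
```

carry_out --grip '[1, 1, 1, 1, 1]' --pt "0 0 0" --pt "0 0 0" --pt "0 0 0" --pt "0 0 0" --pt "0 0 0" --turn '[0, 0, 0, 0, 0]'

```text
t: 10.15
eef_pos: [453.9, -9.4, 38.7]
tcp_rot: [0.172, 1.57, -0.017]
ft_force: [-0.5, 1.7, 6.6]
opening: 0.567
```

carry_out --grip '[1, 1, 1, 1, 1]' --pt "0 0 0" --pt "0 0 0" --pt "0 0 0" --pt "0 0 0" --pt "-0.02 0 0" --turn '[0, 0, 0, 0, 0]'

```text
t: 10.65
eef_pos: [453.1, -9.4, 47.8]
tcp_rot: [-3.105, 1.569, 2.99]
ft_force: [0.8, 0.3, -4.1]
opening: 0.568
```

carry_out --grip '[1, 1, 1, 1, 1]' --pt "-0.04 0 0" --pt "-0.06 0 0" --pt "-0.06 0 0" --pt "-0.02 0 0" --pt "0 0 0" --turn '[0, 0, 0, 0, 0]'

```text
t: 11.15
eef_pos: [454.0, -9.6, 139.2]
tcp_rot: [0.007, 1.568, -0.181]
ft_force: [-0.1, 0.9, -5.5]
opening: 0.564
```

```bash
python3 samp.py 8
```

```text
t 11.55 tcp [453.4  -9.5 137.4] tool frame: Fz(along tin) [-0.24  0.63  0.43 -0.74 -0.53 -0.45 -0.29  0.37] 
My(about tin y) [-0.048 -0.019 -0.036 -0.026 -0.058 -0.036 -0.043 -0.024] 
means F [ 4.53  0.38 -0.1 ] M [ 0.003  -0.0362  0.1048] std M [0.021 0.012 0.029]
```

Now the same shake on the middle tin.

carry_out --grip '[1, 1, 1, 1, 1]' --pt "0 0 0.09" --pt "0 0 0.06" --pt "0 0 -0.09" --pt "0 0 -0.06" --pt "0 0 0.09" --turn '[0, 0, 0, 0, 0]'

```text
t: 12.05
eef_pos: [484.3, -15.1, 134.8]
tcp_rot: [-3.126, 1.55, 2.97]
ft_force: [-0.5, -0.4, -4.5]
opening: 0.567
```

carry_out --grip '[1, 1, 1, 1, 1]' --pt "0 0 0.06" --pt "0 0 -0.09" --pt "0 0 -0.06" --pt "0 0 0.09" --pt "0 0 0.06" --turn '[0, 0, 0, 0, 0]'

```text
t: 12.55
eef_pos: [527.7, -23.6, 137.9]
tcp_rot: [-3.11, 1.57, 2.985]
ft_force: [2.5, 0.1, -3.7]
opening: 0.567
```

```bash
python3 samp.py 14
```

```text
t 13.25 tcp [527.2 -23.5 138.3] tool frame: Fz(along tin) [ 2.4   3.69  0.83 -0.42 -0.15 -0.15  0.1   0.54  0.59  0.5  -0.73 -0.07
 -0.65  0.1 ] 
My(about tin y) [-0.196 -0.253 -0.059 -0.027  0.017 -0.058  0.01   0.01  -0.072 -0.045
 -0.051 -0.035 -0.002 -0.067] 
means F [ 4.07 -0.11  0.47] M [-0.0126 -0.0592  0.1158] std M [0.02  0.074 0.04 ]
```

carry_out --grip '[1, 1, 1, 1]' --pt "0 0 -0.09" --pt "0 0 -0.06" --pt "0 0 0" --pt "0 0 0" --turn '[0, 0, 0, 0]'

```text
t: 13.65
eef_pos: [453.9, -9.5, 138.6]
tcp_rot: [0.041, 1.569, -0.148]
ft_force: [0.6, 0.1, -4.9]
opening: 0.565
```

```bash
python3 samp.py 12
```

```text
t 14.25 tcp [453.7  -9.5 138.1] tool frame: Fz(along tin) [ 0.61  0.11  0.57 -0.25  0.12 -0.29 -0.35 -0.69 -0.03 -0.17  0.2   1.02] 
My(about tin y) [-0.076 -0.072 -0.064 -0.116 -0.096  0.039 -0.018 -0.02  -0.025 -0.075
 -0.04  -0.033] 
means F [ 4.6  -0.04  0.07] M [ 0.0015 -0.0497  0.1128] std M [0.035 0.04  0.036]
```

The middle tin shows the same signature as the left. I'm setting it back and going on to the right tin.

carry_out --grip '[1, 1, 1, 1, 1]' --pt "0.06 0 0" --pt "0.07 0 0" --pt "0.045 0 0" --pt "0.015 0 0" --pt "0.008 0 0" --turn '[0, 0, 0, 0, 0]'

```text
t: 14.75
eef_pos: [453.8, -9.5, 38.8]
tcp_rot: [-3.121, 1.57, 2.973]
ft_force: [0.2, 0.9, -3.4]
opening: 0.565
```

carry_out --grip '[1, -1, -1, -1, -1]' --pt "0 0 0" --pt "0 0 0" --pt "0 0 0" --pt "0 0 0" --pt "0 0 0" --turn '[0, 0, 0, 0, 0]'

```text
t: 15.25
eef_pos: [453.9, -9.5, 39.6]
tcp_rot: [0.022, 1.57, -0.166]
ft_force: [0.3, -0.3, 0.8]
opening: 0.844
```

carry_out --grip '[-1, -1, -1, -1, -1]' --pt "0 0 0" --pt "-0.06 0 0" --pt "-0.09 0 0" --pt "-0.05 0 0" --pt "0 -0.06 0" --turn '[0, 0, 0, 0, 0]'

```text
t: 15.75
eef_pos: [449.5, -38.0, 142.3]
tcp_rot: [-0.0, 1.565, -0.186]
ft_force: [0.5, -0.5, -0.9]
opening: 0.997
```

carry_out --grip '[-1, -1, -1, -1, -1]' --pt "0 -0.08 0" --pt "0 -0.08 0" --pt "0 -0.04 0" --pt "0 0 0" --pt "0 0 0" --turn '[0, 0, 0, 0, 0]'

```text
t: 16.25
eef_pos: [429.2, -137.1, 139.1]
tcp_rot: [2.37, 1.571, 2.18]
ft_force: [0.5, 0.0, 0.9]
opening: 1.003
```

```bash
python3 samp.py 4;python3 chk.py w3
```

```text
t 16.45 tcp [ 429.4 -136.3  139.1] tool frame: Fz(along tin) [ 0.5  -0.41  0.22  0.2 ] 
My(about tin y) [-0.013 -0.042 -0.061  0.004] 
means F [-0.6   0.06  0.13] M [-0.0141 -0.0278  0.0942] std M [0.018 0.025 0.017]
t 16.45 [ 429.4 -136.3  139.1] yaw y 79.28 tilt [-1.e-04  1.e-04 -1.e+00] F [0.64 0.45 0.12] M [ 0.103 -0.071  0.001] open 0.9994228437177368
j [-0.45  0.38  2.07  0.    0.69 -1.84]
```

View pics/w3.png

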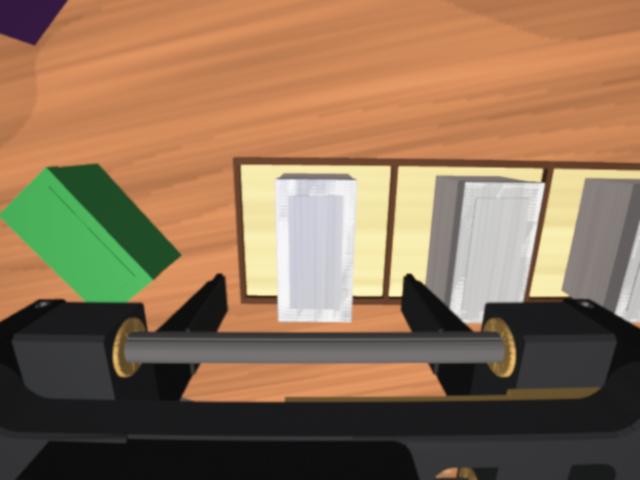

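The right tin is centred at (276–356, 178–322), and the middle tin is standing back in its place. The green block is well clear of the fingers.

carry_out --grip '[-1, -1, -1, -1, 1]' --pt "0.06 0 0" --pt "0.07 0 0" --pt "0.05 0 0" --pt "0.022 0 0" --pt "0 0 0" --turn '[0, 0, 0, 0, 0]'

```text
t: 17.0
eef_pos: [429.0, -136.6, 37.3]
tcp_rot: [2.863, 1.568, 2.675]
ft_force: [0.3, 0.4, -0.1]
opening: 0.957
```

carry_out --grip '[1, 1, 1, 1, 1]' --pt "0 0 0" --pt "0 0 0" --pt "0 0 0" --pt "0 0 0" --pt "0 0 0" --turn '[0, 0, 0, 0, 0]'

```text
t: 17.5
eef_pos: [429.4, -137.1, 38.6]
tcp_rot: [0.054, 1.57, -0.135]
ft_force: [0.5, 2.2, 8.6]
opening: 0.567
```

carry_out --grip '[1, 1, 1, 1, 1]' --pt "0 0 0" --pt "0 0 0" --pt "0 0 0" --pt "0 0 0" --pt "-0.02 0 0" --turn '[0, 0, 0, 0, 0]'

```text
t: 18.0
eef_pos: [428.8, -136.9, 47.8]
tcp_rot: [2.866, 1.569, 2.678]
ft_force: [-0.3, 0.0, -4.2]
opening: 0.564
```

carry_out --grip '[1, 1, 1, 1, 1]' --pt "-0.04 0 0" --pt "-0.06 0 0" --pt "-0.06 0 0" --pt "-0.02 0 0" --pt "0 0 0" --turn '[0, 0, 0, 0, 0]'

```text
t: 18.5
eef_pos: [429.6, -137.3, 139.1]
tcp_rot: [-0.269, 1.568, -0.458]
ft_force: [0.3, 0.8, -4.7]
opening: 0.57
```

```bash
python3 samp.py 8
```

```text
t 18.9 tcp [ 429.1 -137.1  137.4] tool frame: Fz(along tin) [ 0.1  -0.13 -0.73 -0.02  0.37 -0.43 -0.91  0.04] 
My(about tin y) [-0.03  -0.093 -0.035 -0.001 -0.063 -0.059  0.021 -0.01 ] 
means F [ 4.66 -0.21 -0.22] M [-0.0146 -0.0338  0.115 ] std M [0.033 0.035 0.028]
```

carry_out --grip '[1, 1, 1, 1, 1]' --pt "0 0 0.09" --pt "0 0 0.06" --pt "0 0 -0.09" --pt "0 0 -0.06" --pt "0 0 0.09" --turn '[0, 0, 0, 0, 0]'

```text
t: 19.4
eef_pos: [461.5, -140.8, 135.0]
tcp_rot: [2.907, 1.551, 2.718]
ft_force: [-0.8, -1.1, -5.2]
opening: 0.569
```

carry_out --grip '[1, 1, 1, 1, 1]' --pt "0 0 0.06" --pt "0 0 -0.09" --pt "0 0 -0.06" --pt "0 0 0.09" --pt "0 0 0.06" --turn '[0, 0, 0, 0, 0]'

```text
t: 19.9
eef_pos: [503.2, -151.2, 137.8]
tcp_rot: [2.878, 1.57, 2.689]
ft_force: [0.6, -0.4, -4.7]
opening: 0.565
```

```bash
python3 samp.py 14
```

```text
t 20.6 tcp [ 502.8 -151.2  138.3] tool frame: Fz(along tin) [ 0.63  2.42 -0.04  0.22 -0.28 -0.07  0.02  1.05  0.2  -0.03  0.24 -0.61
  0.07 -0.67] 
My(about tin y) [-0.245 -0.301 -0.145 -0.03  -0.008 -0.041  0.036  0.011 -0.007  0.034
  0.036  0.03   0.082  0.083] 
means F [ 4.59 -0.1   0.23] M [-0.0068 -0.0332  0.0776] std M [0.022 0.112 0.048]
```

carry_out --grip '[1, 1, 1, 1]' --pt "0 0 -0.09" --pt "0 0 -0.06" --pt "0 0 0" --pt "0 0 0" --turn '[0, 0, 0, 0]'

```text
t: 21.0
eef_pos: [429.3, -137.3, 138.6]
tcp_rot: [-0.252, 1.57, -0.441]
ft_force: [-0.8, -0.2, -3.4]
opening: 0.568
```

```bash
python3 samp.py 12
```

```text
t 21.6 tcp [ 429.4 -137.2  138.1] tool frame: Fz(along tin) [-0.78  0.7   0.39  0.69 -0.4   0.44 -0.87  0.01 -0.58 -0.13 -0.01 -0.27] 
My(about tin y) [ 0.175 -0.195 -0.166 -0.123 -0.079 -0.13  -0.11  -0.167 -0.141 -0.138
 -0.146 -0.099] 
means F [ 4.48 -0.46 -0.07] M [-0.0103 -0.11    0.1098] std M [0.022 0.091 0.027]
```

The right tin rattles. Its moment drifts to +0.08 after a forward stop and sits at −0.13 after a backward stop; the other two stayed around −0.04. I'll set it back in its place first, as asked, then take it again.

carry_out --grip '[1, 1, 1, 1, 1]' --pt "0.06 0 0" --pt "0.07 0 0" --pt "0.045 0 0" --pt "0.015 0 0" --pt "0.008 0 0" --turn '[0, 0, 0, 0, 0]'

```text
t: 22.1
eef_pos: [429.3, -137.2, 38.9]
tcp_rot: [2.851, 1.57, 2.662]
ft_force: [-5.1, 4.1, 42.5]
opening: 0.564
```

carry_out --grip '[1, 1, -1, -1, -1]' --pt "0 0 0" --pt "0 0 0" --pt "0 0 0" --pt "0 0 0" --pt "0 0 0" --turn '[0, 0, 0, 0, 0]'

```text
t: 22.6
eef_pos: [429.6, -137.3, 39.6]
tcp_rot: [-0.252, 1.57, -0.44]
ft_force: [-0.0, 0.6, 1.0]
opening: 0.76
```

carry_out --grip '[-1, -1, -1, -1, -1]' --pt "0 0 0" --pt "0 0 0" --pt "0 0 0" --pt "0 0 0" --pt "0 0 0" --turn '[0, 0, 0, 0, 0]'

```text
t: 23.1
eef_pos: [429.3, -137.2, 39.1]
tcp_rot: [1.472, 1.571, 1.283]
ft_force: [-0.3, -0.4, -0.3]
opening: 1.001
```

carry_out --grip '[1, 1, 1, 1, 1]' --pt "0 0 0" --pt "0 0 0" --pt "0 0 0" --pt "0 0 0" --pt "0 0 0" --turn '[0, 0, 0, 0, 0]'

```text
t: 23.6
eef_pos: [429.3, -137.2, 39.2]
tcp_rot: [0.035, 1.571, -0.154]
ft_force: [0.1, -0.6, 0.2]
opening: 0.638
```

carry_out --grip '[1, 1, 1, 1, 1]' --pt "0 0 0" --pt "0 0 0" --pt "0 0 0" --pt "0 0 0" --pt "0 0 0" --turn '[0, 0, 0, 0, 0]'

```text
t: 24.1
eef_pos: [429.4, -137.2, 39.2]
tcp_rot: [-0.131, 1.571, -0.319]
ft_force: [-0.9, 0.6, -0.2]
opening: 0.566
```

carry_out --grip '[1, 1, 1, 1, 1]' --pt "-0.02 0 0" --pt "-0.06 0 0" --pt "-0.06 0 0" --pt "-0.04 0 0" --pt "0 0 0" --turn '[0, 0, 0, 0, 0]'

```text
t: 24.6
eef_pos: [430.0, -137.5, 131.5]
tcp_rot: [-0.261, 1.566, -0.449]
ft_force: [0.3, 0.6, -5.7]
opening: 0.567
```

```bash
python3 samp.py 4
```

```text
t 24.8 tcp [ 428.8 -136.9  128.2] tool frame: Fz(along tin) [ 0.12 -0.21  0.56  0.54] 
My(about tin y) [-0.177 -0.115 -0.108 -0.113] 
means F [5.46 0.19 0.25] M [-0.0126 -0.1283  0.0874] std M [0.025 0.028 0.019]
```

carry_out --grip '[1, 1, 1, 1, 1]' --pt "0 0.01 0.025" --pt "0 0.025 0.06" --pt "0 0.03 0.07" --pt "0 0.03 0.07" --pt "0 0.03 0.07" --turn '[0, 0, 0, 0, 0]'

```text
t: 25.3
eef_pos: [587.8, -102.5, 127.9]
tcp_rot: [3.005, 1.569, 2.817]
ft_force: [0.1, -0.8, -3.5]
opening: 0.565
```

carry_out --grip '[1, 1, 1, 1, 1]' --pt "0 0.03 0.07" --pt "0 0.03 0.06" --pt "0 0.018 0.04" --pt "0 0.009 0.02" --pt "0 0 0.01" --turn '[0, 0, 0, 0, 0]'

```text
t: 25.8
eef_pos: [692.7, -78.7, 127.6]
tcp_rot: [3.092, 1.569, 2.904]
ft_force: [0.2, -0.6, -5.0]
opening: 0.565
```

carry_out --grip '[1, 1, 1, 1, 1]' --pt "0 0 0" --pt "0 0 0" --pt "0 0 0" --pt "0 0 0" --pt "0 0 0" --turn '[0, 0, 0, 0, 0]'

```text
t: 26.3
eef_pos: [692.1, -79.6, 129.4]
tcp_rot: [0.151, 1.571, -0.037]
ft_force: [-0.1, 0.4, -4.7]
opening: 0.567
```

```bash
python3 samp.py 6; python3 chk.py s2 side; python3 chk.py s3 scene; python3 - <<'E'
import cv2
cv2.imwrite('pics/f.png',cv2.hconcat([cv2.resize(cv2.imread('pics/s2.png')[60:400,180:520],(400,400)),cv2.resize(cv2.imread('pics/s3.png')[160:420,200:460],(400,400))]))
E
```

```text
t 26.6 tcp [692.3 -79.4 129.2] tool frame: Fz(along tin) [-0.2  -0.71 -0.19  0.56  0.2  -0.22] 
My(about tin y) [0.076 0.032 0.079 0.047 0.054 0.023] 
means F [ 5.03  0.03 -0.09] M [-0.0208  0.0518  0.0971] std M [0.024 0.021 0.027]
t 26.6 [692.3 -79.4 129.2] yaw y 79.2 tilt [ 1.e-04 -0.e+00 -1.e+00] F [-0.1  -0.04 -5.04] M [ 0.088 -0.016 -0.018] open 0.5663095044411331
j [-0.21  0.69  1.46  0.    0.99 -1.59]
t 26.65 [692.3 -79.4 129.2] yaw y 79.2 tilt [ 0. -0. -1.] F [ 0.14 -0.33 -5.  ] M [ 0.103  0.052 -0.033] open 0.5683530443483632
j [-0.21  0.69  1.46  0.    0.99 -1.59]
```

View pics/f.png

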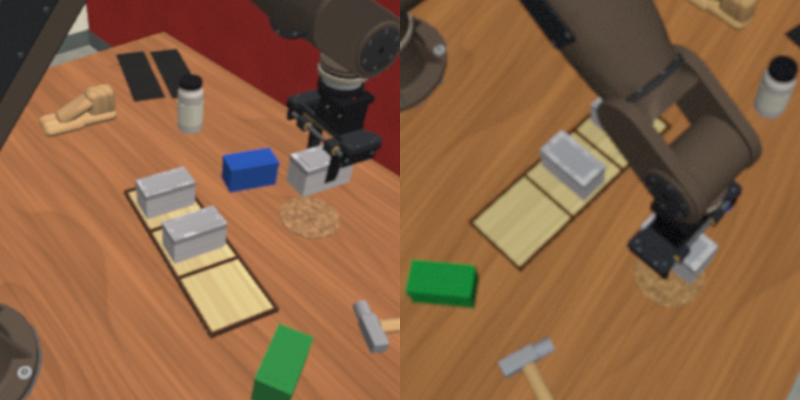

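The composite shows the held tin above the mat: tin at (320,170), mat at (310,215). The left and middle tins stand in their places, the right place is empty, and the bystanders and look-alikes are where they were. The roller now rests at the front end, with a moment of +0.05. I'm handing the job in.

```bash
python3 -c "
from cell import env
print(env.job_done())"
```

```text
the job is handed in; nothing more can be done
None
```

The right tin is the one that rattles. It is now held in the gripper over the cork mat, and the job was handed in at about 26.7 s, well under the 72 s limit.

- **Shaking:** I lifted and shook the tins end to end in order (left, middle, right), and set each back in its own place before the next move. That includes the right tin, which I set back and then took again.
- **How the tins compared:** On the left and middle tins the moment about the tin's width stayed near the empty-gripper value of −0.03 N·m, apart from brief settling after each stop. On the right tin it drifted to +0.08 N·m after a forward stop and sat near −0.13 N·m after a backward one.
- **Final hold:** The tool was at (692, −79, 129) mm, against a measured mat centre of about (692, −79). The tin is upright and still, with its underside about 92 mm above the mat.
- **Last pictures:** The left and middle tins were standing in their places. The jar, hammer, last and coloured look-alikes appeared not to have moved.
- **Setting-down force:** Putting the left and right tins back gave brief wrist readings of about 29 N and 43 N, through the held tin. That is well under the 120 N wrist limit.
- **Weak checks:** Single moment readings were noisy, around ±0.03 N·m, so the verdict rests on the trend over several samples. The hold height comes from the tool position and was not measured in a picture.

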